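# Swap the tins on the settling plate and hold the run lever at its third click

## Robot

A 7-joint arm with a two-finger parallel gripper is mounted at the origin on the work surface. World frame = base frame: x ahead of the robot, y to its left, z up, the work surface at z = 0. Lengths are in m, angles in rad, forces in N, time in s.
With the tool pointing down it reaches from about 0.4 to 0.9 m from the base axis. Payload 5.5 kg.
Tool frame: the origin (TCP) lies between the finger pads; the fingertips stand 19 mm ahead of it and the grasp point (between the pads) is the TCP; y points along the fingers, z is the direction in which the jaws open and shut, and the axes are right-handed (so a half turn about y gives the same grasp; the last joint's range is limited). The gripper opens to 85 mm and grips with 20 to 120 N. Pads are 22 mm wide; open, the fingers measure 114 mm over their backs; the gripper's body (76 mm by 85 mm) begins 54 mm behind the grasp point. The pads swing forward as they close: fully open they stand 13 mm farther back than shut.
Start: joints at [0.263, 0.501, -0.427, 1.55, 0.221, 1.138, -0.21], TCP at [0.65, 0, 0.229] pointing down, gripper open.
Joint ranges: [-2.88, 2.88], [-0.31, 2.03], [-1.54, 1.56], [0.2, 2.42], [-1.41, 4.55], [0.19, 2.02], [-2.57, 2.57]. Speed limits (rad/s): [2.57, 2.57, 3.14, 3.14, 3.14, 3.14, 3.14].

## Interface

Orientations are given as a unit quaternion [x, y, z, w].
In Python, from rig import bot gives the robot as it stands. The module is installed in compiled form; this text tells all that it offers.
- The arm moves only by the tool step_arm, never from a script. Its arguments are lists of equal length, an entry for each row: "xyz": the shift along the tool's x, y, z in cm, a list of three; "dr": the turn, a rotation vector about the tool's x, y, z in degrees, a list of three; "hand": the closure, from 0 (fully open) to 1 (shut). In form: {"xyz": [[tx, ty, tz], ...], "dr": [[ax, ay, az], ...], "hand": [hand, ...]}. A call has 1 to 20 rows; each row shifts and turns the pose as measured when the row begins, along the tool's axes as they then stand; what a row does not reach is not made up. A row lasts 1/12 s, in which the tool goes at most 41.7 mm and 7.16 degrees, less where a joint would pass 70% of its speed; a pose out of reach is approached as far as the arm can. A call is refused whole if a number of a shift passes 4.17 or a number of a turn 7.16, either way. A call with a gripper value outside its range is refused whole. The fingers move at their own pace and stop on an object; "grip_force" is the grip in N (left out, the last holds). Time passes only in rows, so rows that do not move let the fingers close. It gives the time, the measured TCP pose, the force and the opening at its end, in the units of the state.
- bot.read_state(): the state, without advancing time (a new reading comes with each control period).
- bot.camera(name): name is "scene" or "side" or "wrist"; returns (picture, depth): 480x640x3 uint8, red, green, blue; 480x640 float32, m along the optical axis (not along the pixel's ray), 0 where there is no reading.
- bot.calibration(name): a dict with "fx", "fy", "cx", "cy" (pixels), "R" (3x3) and "t" (3): a world point X has camera coordinates R X + t. Camera axes: x right, y down, z forward; pixel columns grow to the right and rows downward; lengths in m; the calibration is good to about 2 mm. The wrist camera is an equidistant fisheye: a pixel r from the principal point sees the ray r / f radians off the axis. A picture is of the moment at which its call begins: read the wrist's pose just before it. calibration takes no time and is no camera call; for the wrist camera it gives the pose at the moment of the call.
- bot.close_job(): hands the job in, once; it reports no verdict.
Trained networks look in the newest picture that a camera, given by its name, has taken for a name from the list of things; names that differ only in an ending like _2 or _b are one class to them, and where a whole thing is asked for, a point or a joint stands for the part that bears it (a point fixed in the world has none). Each returns a list of dicts, best first, with "score" (0 to 1); they miss things now and then, are a little off and sometimes report something else, mostly with a low value. They report only what shows in the picture. A call takes as long as a camera call. They do not tell look-alikes from the thing itself.
- bot.boxes_of(camera, target): "at" ([x, y, z] in m, in world coordinates, good to about 4 mm: the middle of the surface that is visible of it).
- bot.trace(camera, target): "pixels" (480x640 bool, what is visible of it).
The state is a dict: "t": time; "q": joint angles; "joint_velocities": joint speeds; "tau": joint torques, N m; "eef_pos": TCP position; "orientation": TCP orientation; "ft_force": force on the tool from outside, world axes, zero at the start; "wrist_torque": the same for the moment, N m; "finger_gap": finger opening in m.
Only numpy, scipy, OpenCV 4.12 (cv2) and the standard library are available. Lean on these libraries where they do the work, as an engineer would, in place of code of your own. Each camera call takes 0.05 s, during which the arm holds its last target.

## Task

Swap the two metal tins: the one on the machine's round steel plate goes to the middle of the wooden block and the one on the block goes to the middle of the plate, both kept upright and let go. Then press the machine's spring-return lever down past its first two clicks to the third (the bottom) and finish holding it there with the gripper, because it springs back up if let go. Leave the bowl, the ramekin and the spatula where they are.

Things in the scene. Friction and masses are not known exactly. Their poses are not given: they have to be found in the camera images.
- machine: Settling (vibrating) machine, fixed to the bench, placed and turned differently each time. Origin on the bench directly under the centre of its round plate; z up. White base 130 mm (x) by 215 mm (y, from -150 to +65 mm), 34 mm high, carrying the flat round steel plate, 116 mm across, top 40 mm above the bench. A grey tower 70 mm (x) by 50 mm (y) stands at y -100 to -150 mm, its top 105 mm above the bench. The lever sticks out of the tower's -y face, overhanging the bench
- plate_mid (a point): Centre of the top of the round steel plate, 40 mm above the bench; axes as the machine's
- riser: Dark wooden block, fixed, 115 by 115 mm and 40 mm high. Origin at the centre of its underside, z up
- riser_mid (a point): Centre of the wooden block's flat top, 40 mm above the bench
- tall_tin: Loose tall narrow closed metal tin, plain cylinder 50 mm across, 120 mm high, about 0.28 kg. Origin at the centre of its underside, z up to its lid. It starts on the plate or on the block
- short_tin: Loose short wide closed metal tin, plain cylinder 62 mm across, 85 mm high, about 0.32 kg. Origin at the centre of its underside, z up to its lid. It starts on whichever place the tall tin does not
- lever (a joint): Downward travel of the lever in m: 0 up (its rest), clicks at 0.012, 0.024 and 0.036 (the third, the bottom; hard stop at 0.038). A spring always pushes it back up to 0: about 5 N at the top, 10 N at the third click, and up to about 13 N while passing the humps between clicks. It moves straight down
- lever_pad (a point): Centre of the top face of the lever's black pad, moving with it; 100 mm above the bench when up, 64 mm at the third click. The pad is 38 mm (machine x) by 40 mm (machine y), 12 mm thick, its centre 28 mm out from the tower's face (178 mm from the plate's centre along the machine's -y)
- bowl: Bystander: loose white bowl, 120 mm across, 55 mm high, origin at the centre of its underside
- ramekin: Bystander: loose small terracotta dish, 76 mm across, 45 mm high, origin at the centre of its underside
- spatula: Bystander: loose spatula lying flat, 240 mm long along its own x, origin near its middle
There are look-alikes about, which are no part of the job. Leave any blue look-alike of the riser alone.

How it is judged:
On the way, in this order (a step that is already met when the one before it is completed fails the run):
1. the tins have changed places, upright, at rest and let go, with the lever still up (((horizontal distance between tall_tin and plate_mid below 0.02 m and z of tall_tin in the frame of plate_mid between -0.006 and 0.006 m and horizontal distance between short_tin and riser_mid below 0.02 m and z of short_tin in the frame of riser_mid between -0.006 and 0.006 m) or (horizontal distance between short_tin and plate_mid below 0.02 m and z of short_tin in the frame of plate_mid between -0.006 and 0.006 m and horizontal distance between tall_tin and riser_mid below 0.02 m and z of tall_tin in the frame of riser_mid between -0.006 and 0.006 m)) and distance of each of tall_tin, short_tin from where it was at the start of the episode above 0.1 m and angle between each of tall_tin, short_tin's own z axis and vertical below 0.1 rad and linear speed of each of tall_tin, short_tin below 0.03 m/s and contact force between each of the arm, the fingers and tall_tin below 0.2 N and contact force between each of the arm, the fingers and short_tin below 0.2 N and value of joint lever below 0.006 m), for 0.2 s.
2. the lever is pressed to its third click and held there by the gripper (value of joint lever above 0.033 m and contact force between any of the fingers, the arm and lever above 3 N), for 0.5 s.
At the end, for the whole second after the job is handed in: Each tin stands upright (within 0.1 rad), at rest and let go where the other one was, within 20 mm of the middle of the plate or block; the lever is at its third click (travel over 33 mm) and the gripper is pushing on it with over 3 N through the last second (all of step 2 and ((horizontal distance between tall_tin and plate_mid below 0.02 m and z of tall_tin in the frame of plate_mid between -0.006 and 0.006 m and horizontal distance between short_tin and riser_mid below 0.02 m and z of short_tin in the frame of riser_mid between -0.006 and 0.006 m) or (horizontal distance between short_tin and plate_mid below 0.02 m and z of short_tin in the frame of plate_mid between -0.006 and 0.006 m and horizontal distance between tall_tin and riser_mid below 0.02 m and z of tall_tin in the frame of riser_mid between -0.006 and 0.006 m)) and distance of each of tall_tin, short_tin from where it was at the start of the episode above 0.1 m and angle between each of tall_tin, short_tin's own z axis and vertical below 0.1 rad and linear speed of each of tall_tin, short_tin below 0.03 m/s and contact force between each of the arm, the fingers and tall_tin below 0.2 N and contact force between each of the arm, the fingers and short_tin below 0.2 N); the arm keeps its last pose, push and grip.
It fails at once if the bowl is pushed more than 30 mm (distance of bowl from where it was at the start of the episode above 0.03 m).
It fails at once if the ramekin is pushed more than 30 mm (distance of ramekin from where it was at the start of the episode above 0.03 m).
It fails at once if the spatula is pushed more than 30 mm (distance of spatula from where it was at the start of the episode above 0.03 m).
It fails at once if a tin is tipped over (more than 0.6 rad) (angle between any of tall_tin, short_tin's own z axis and vertical above 0.6 rad).
It also fails if it takes over 72 s, if anything falls off the work surface, if the arm or the gripper's body presses on something with over 40 N, if the wrist force passes 120 N, or if a joint passes its speed limit or range.

## Working session

There is one attempt and no reset: what is moved stays moved. The work goes in short steps, Python scripts to look and compute and a tool call to move; the robot and the scene stay as the last step left them, time stands still between calls to the robot, and variables do not carry over. Pictures are saved under pics/ and viewed, and the job is handed in when it is done.

Besides the shell and the picture viewer there is one more tool, called after "Call:" in YAML: its name, and indented under it one key for each argument. step_arm: Moves the arm, as the interface text tells. Its arguments: {"type":"object","properties":{"xyz":{"type":"array","items":{"type":"array","items":{"type":"number"}}},"dr":{"type":"array","items":{"type":"array","items":{"type":"number"}}},"hand":{"type":"array","items":{"type":"number"}},"grip_force":{"type":"number"}},"required":["xyz","dr","hand"]}

```bash
mkdir -p pics
python3 - <<'E'
from rig import bot
import cv2,numpy as np
print(bot.read_state())
for n in ["scene","side","wrist"]:
    p,d=bot.camera(n); cv2.imwrite(f"pics/{n}0.png",p[:,:,::-1]); np.save(f"{n}0.npy",d)
    c=bot.calibration(n); print(n,c)
    for t in ["tall_tin","short_tin","riser","machine","lever_pad","bowl","ramekin","spatula"]:
        print(t,[(np.round(r["at"],3),round(r["score"],2)) for r in bot.boxes_of(n,t)] )
E
```

```text
{'t': 0.0, 'q': array([ 0.26320649,  0.50185168, -0.42679807,  1.55143208,  0.22083713,
        1.13827374, -0.21027299]), 'joint_velocities': array([ 3.39658742e-04,  1.18386808e-03,  2.66796009e-04, -7.45485210e-05,
       -7.58360686e-04, -5.20945725e-04, -1.16396468e-03]), 'tau': array([ 1.57038257e-04, -5.69523740e+01, -5.81651285e+00, -2.80938792e+01,
        1.07328620e-02,  1.20940185e-02,  1.30241034e-05]), 'eef_pos': array([ 6.49322948e-01, -5.42279566e-05,  2.27965003e-01]), 'orientation': array([ 0.50048688, -0.50046259,  0.49949025, -0.49955938]), 'ft_force': array([-0.30012662, -0.0880136 , -0.18506989]), 'wrist_torque': array([-0.03564075, -0.04025009,  0.0217678 ]), 'finger_gap': 0.08530394539931035}
scene {'fx': 485.5487617319, 'fy': 485.5487617319, 'cx': 307.91210028767443, 'cy': 236.49405256577538, 'R': array([[ 0.45019679,  0.89289189,  0.00818031],
       [ 0.4964116 , -0.24265508, -0.83348307],
       [-0.74222528,  0.3792922 , -0.55248444]]), 't': array([-0.36615771, -0.16562794,  1.65899765])}
tall_tin [(array([0.597, 0.264, 0.112]), 0.66), (array([0.608, 0.25
[... 1412 characters left out ...]
.118,  0.024]), 0.62)]
spatula [(array([ 0.252, -0.296,  0.   ]), 0.67)]
wrist {'fx': 371.64829954431775, 'fy': 371.64829954431775, 'cx': 320.88304291973174, 'cy': 235.24110348130978, 'R': array([[ 9.99999654e-01,  7.74340197e-04,  3.04044550e-04],
       [ 6.31185191e-04, -9.44319495e-01,  3.29029319e-01],
       [ 5.41895824e-04, -3.29029014e-01, -9.44319657e-01]]), 't': array([-0.65004178, -0.04398176,  0.38040977])}
tall_tin []
short_tin [(array([0.601, 0.048, 0.13 ]), 0.73)]
riser []
machine [(array([ 0.616, -0.026,  0.038]), 0.79)]
lever_pad [(array([ 0.225, -0.293,  0.002]), 0.59)]
bowl [(array([0.825, 0.147, 0.023]), 0.62)]
ramekin []
spatula [(array([ 0.22 , -0.294,  0.002]), 0.66)]
```

View pics/scene0.png

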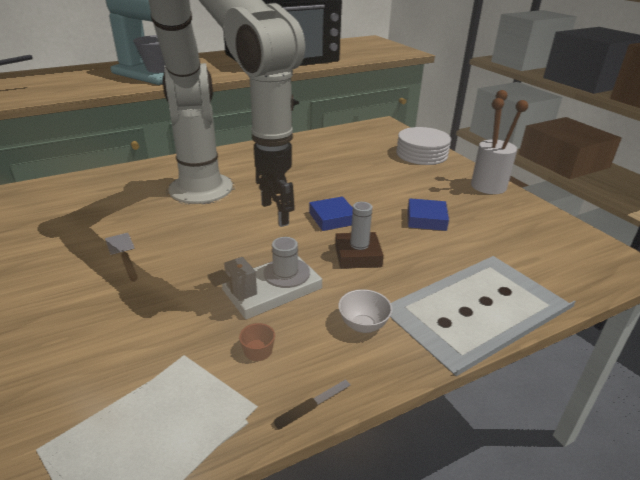

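View pics/side0.png

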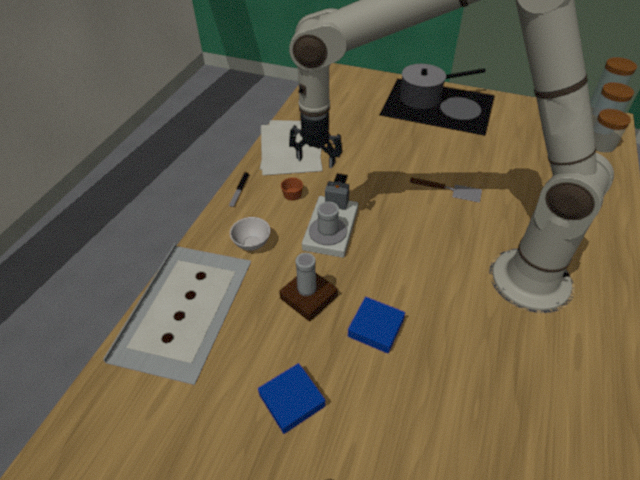

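View pics/wrist0.png

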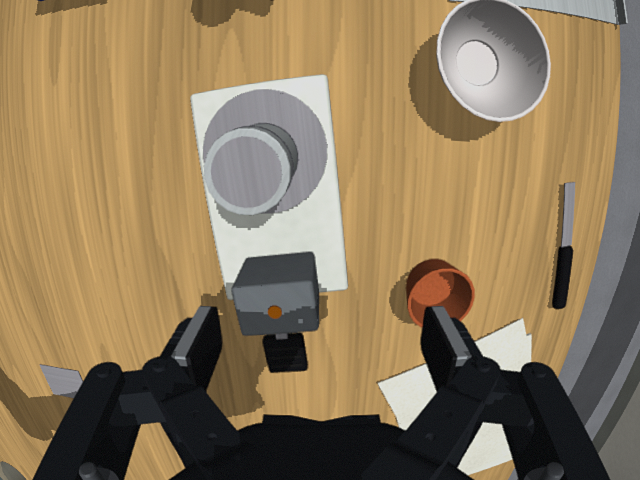

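In the scene picture, the wooden block is dark brown at scene (358,250) and side (308,295), with the tall tin on it. The blue look-alikes are at scene (332,213) and (428,214). The short tin is on the plate at scene (285,262). Next I'll measure these.

```bash
cat > h.py <<'E'
import numpy as np,cv2
from rig import bot
def cloud(n,d,c):
    v,u=np.mgrid[0:480,0:640]
    if n=="wrist":
        dx,dy=u-c["cx"],v-c["cy"]; r=np.hypot(dx,dy)+1e-9; th=r/c["fx"]
        k=np.tan(th)/r; X=np.stack([dx*k*d,dy*k*d,d],-1)
    else: X=np.stack([(u-c["cx"])/c["fx"]*d,(v-c["cy"])/c["fy"]*d,d],-1)
    return (X-c["t"])@c["R"]
def circ(P):
    A=np.c_[2*P[:,:2],np.ones(len(P))]; s=np.linalg.lstsq(A,(P[:,:2]**2).sum(1),rcond=None)[0]
    return s[:2],np.sqrt(s[2]+s[0]**2+s[1]**2)
E
python3 - <<'E'
from h import *
for n in ["scene","side","wrist"]:
    c=bot.calibration(n); d=np.load(n+"0.npy"); W=cloud(n,d,c); ok=d>0
    img=cv2.imread(f"pics/{n}0.png").astype(int)
    # top faces by height
    def sel(cx,cy,r,z0,z1): 
        m=ok&(np.hypot(W[...,0]-cx,W[...,1]-cy)<r)&(W[...,2]>z0)&(W[...,2]<z1); return W[m]
    for nm,a in dict(shorttop=(.605,.045,.07,.115,.135),talltop=(.58,.28,.06,.152,.17)).items():
        P=sel(*a)
        if len(P)>20:
            r=cv2.minEnclosingCircle(P[:,:2].astype(np.float32)); print(n,nm,len(P),np.round(r[0],4),round(r[1],4),P.mean(0).round(4))
    for nm,a in dict(riser=(.58,.28,.1,.034,.046),).items():
        P=sel(*a)
        if len(P)>20:
            r=cv2.minAreaRect((P[:,:2]*1000).astype(np.float32)); print(n,nm,len(P),r,np.median(P[:,2]))
    P=sel(.615,-.08,.07,.098,.112)
    if len(P)>20: print(n,"tower",len(P),cv2.minAreaRect((P[:,:2]*1000).astype(np.float32)),P[:,2].mean(),P.mean(0))
    m=ok&(np.hypot(W[...,0]-.61,W[...,1]-0)<.2)&(W[...,2]>.028)&(W[...,2]<.037)
    m&=img.min(-1)>np.percentile(img[m].min(-1),50)*.8
    P=W[m]; print(n,"base",cv2.minAreaRect((P[:,:2]*1000).astype(np.float32)))
E
```

```text
scene shorttop 372 [0.5998 0.0426] 0.0329 [0.6046 0.0403 0.1249]
scene talltop 194 [0.5799 0.2714] 0.0274 [0.5832 0.2689 0.1597]
scene riser 816 ((574.4357299804688, 271.6380615234375), (114.60755920410156, 121.16560363769531), 67.38030242919922) 0.04045090003524998
scene tower 648 ((614.2481079101562, -101.3984603881836), (73.45950317382812, 96.67609405517578), 5.767980575561523) 0.10385440936267262 [ 0.61761709 -0.09406795  0.10385441]
scene base ((638.479736328125, 55.80644226074219), (246.36724853515625, 207.18197631835938), 62.16566848754883)
side shorttop 290 [0.5987 0.0443] 0.0328 [0.5967 0.0479 0.1242]
side talltop 264 [0.5773 0.2751] 0.0264 [0.5759 0.2761 0.1597]
side riser 1057 ((572.5699462890625, 275.0620422363281), (116.77391052246094, 117.88624572753906), 67.18396759033203) 0.039601146622891194
side tower 349 ((612.6324462890625, -96.51628875732422), (69.67610931396484, 101.07511138916016), 5.132388114929199) 0.10338263691279205 [ 0.61048653 -0.08456802  0.10338264]
side base ((664.5882568359375, 13.067169189453125), (254.20211791992188, 221.11224365234375), 5.670303821563721)
wrist shorttop 6042 [0.5985 0.0434] 0.0313 [0.5995 0.0442 0.1252]
wrist tower 5575 ((613.5299682617188, -100.35934448242188), (69.9349136352539, 99.00080871582031), 5.548656940460205) 0.10360643834747661 [ 0.61336758 -0.08644096  0.10360644]
wrist base ((664.1002197265625, 12.286788940429688), (252.77516174316406, 212.5170135498047), 5.893507480621338)
```

Run:
```python
from h import *
from scipy.spatial.transform import Rotation as R
for n in ["wrist","scene","side"]:
    c=bot.calibration(n); d=np.load(n+"0.npy"); W=cloud(n,d,c)
    m=(d>0)&(np.hypot(W[...,0]-.599,W[...,1]-.047)<.075)&(W[...,2]>.0375)&(W[...,2]<.044)
    P=W[m]; r=cv2.minEnclosingCircle(P[:,:2].astype(np.float32)); print(n,len(P),r,np.median(P[:,2]))
print(R.from_quat(bot.read_state()["orientation"]).as_matrix().round(3))
c=bot.calibration("wrist");print(-c["R"].T@c["t"])
```

```text
wrist 5872 ((0.5979064106941223, 0.04738782346248627), 0.05822407081723213) 0.0399440570127097
scene 606 ((0.5976872444152832, 0.0426844097673893), 0.06836362928152084) 0.0407096460123836
side 448 ((0.6004008650779724, 0.049257513135671616), 0.07114337384700775) 0.04011254129520756
[[ 0.  0.  1.]
 [-1.  0.  0.]
 [-0. -1.  0.]]
[0.64986286 0.08413677 0.37387946]
```

Run:
```python
import cv2
a=cv2.imread("pics/scene0.png")[190:370,210:420]; b=cv2.imread("pics/side0.png")[160:330,230:420]
a=cv2.resize(a,(400,343));b=cv2.resize(b,(383,343))
cv2.imwrite("pics/crop1.png",cv2.hconcat([a,b]))
```

```text
(no output)
```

View pics/crop1.png

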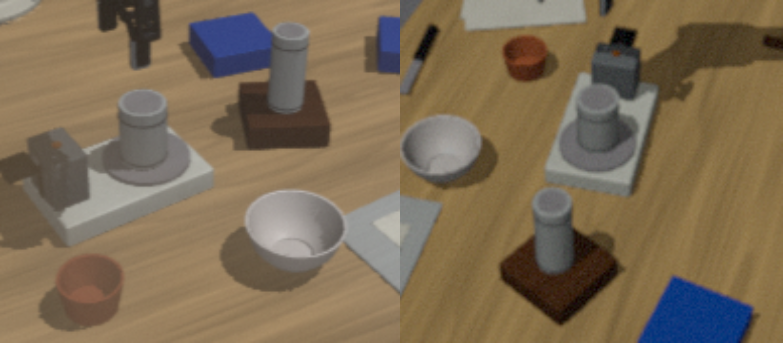

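The crop confirms the layout: short tin on the plate, tall tin on the dark wooden block. I'll move above the short tin.

Call:
step_arm:
  xyz:
    - [-1.5,0,-1.7]
    - [-1.5,0,-1.7]
    - [-1.4,0,-1.6]
    - [0,0,0]
    - [0,0,0]
  dr:
    - [0,0,0]
    - [0,0,0]
    - [0,0,0]
    - [0,0,0]
    - [0,0,0]
  hand: [0,0,0,0,0]
  grip_force: 40

```text
t: 1.77
eef_pos: [0.5988, 0.0441, 0.2285]
orientation: [0.499, -0.5, 0.501, -0.499]
ft_force: [0.2, -0.7, -0.4]
finger_gap: 0.0855
```

Call:
step_arm:
  xyz:
    - [0,3,0]
    - [0,3,0]
    - [0,3,0]
    - [0,2,0]
    - [0,1.5,0]
    - [0,0.8,0]
    - [0,0,0]
  dr:
    - [0,0,0]
    - [0,0,0]
    - [0,0,0]
    - [0,0,0]
    - [0,0,0]
    - [0,0,0]
    - [0,0,0]
  hand: [0,0,0,0,0,0,0]

```text
t: 2.35
eef_pos: [0.6063, 0.0408, 0.0936]
orientation: [0.496, -0.498, 0.505, -0.501]
ft_force: [-0.2, -0.4, 0.2]
finger_gap: 0.0856
```

Call:
step_arm:
  xyz:
    - [0,0,0]
    - [0,0,0]
    - [0,0,0]
    - [0,0,0]
    - [0,0,0]
    - [0,0,0]
    - [0,0,0]
    - [0,0,0]
    - [0,0,0]
    - [0,0,0]
    - [0,0,0]
    - [0,0,0]
  dr:
    - [0,0,0]
    - [0,0,0]
    - [0,0,0]
    - [0,0,0]
    - [0,0,0]
    - [0,0,0]
    - [0,0,0]
    - [0,0,0]
    - [0,0,0]
    - [0,0,0]
    - [0,0,0]
    - [0,0,0]
  hand: [0.2,0.4,0.5,0.6,0.6,0.6,0.6,0.6,0.6,0.6,0.6,0.6]

```text
t: 3.35
eef_pos: [0.6081, 0.0397, 0.0967]
orientation: [0.495, -0.498, 0.506, -0.501]
ft_force: [-0.1, -0.1, -3.0]
finger_gap: 0.0611
```

```bash
cat >> h.py <<'E'
from scipy.spatial.transform import Rotation as Rot
def need(x,y,z,yaw=0):
    s=bot.read_state(); R=Rot.from_quat(s["orientation"]); G=Rot.from_euler('z',yaw,degrees=True)*Rot.from_matrix([[0,0,1],[-1,0,0],[0,-1,0]])
    d=np.array([x,y,z])-s["eef_pos"]
    print("pos",s["eef_pos"].round(4),"tool shift cm",(R.inv().apply(d)*100).round(2),"dr deg",np.degrees((R.inv()*G).as_rotvec()).round(2),"gap",s["finger_gap"],"F",s["ft_force"].round(1),"t",s["t"])
E
python3 -c "
from h import *
need(.6,.045,.24)"
```

```text
pos [0.6081 0.0397 0.0967] tool shift cm [ -0.49 -14.34  -0.61] dr deg [-0.84 -0.43  0.15] gap 0.06114211554778726 F [-0.1 -0.1 -3. ] t 3.35
```

Call:
step_arm:
  xyz:
    - [0,-1,0]
    - [0,-2,0]
    - [0,-2,0]
    - [0,-2,0]
    - [0,-2,0]
    - [0,0,0]
    - [0,0,0]
  dr:
    - [0,0,0]
    - [0,0,0]
    - [0,0,0]
    - [0,0,0]
    - [0,0,0]
    - [0,0,0]
    - [0,0,0]
  hand: [0.6,0.6,0.6,0.6,0.6,0.6,0.6]

```text
t: 3.93
eef_pos: [0.6053, 0.0403, 0.192]
orientation: [0.496, -0.498, 0.505, -0.501]
ft_force: [-0.9, -0.6, -4.5]
finger_gap: 0.0607
```

```bash
python3 -c "
from h import *
need(.45,.15,.185)
p,d=bot.camera('wrist'); cv2.imwrite('pics/w1.png',p[:,:,::-1])
"
```

```text
pos [0.6053 0.0403 0.192 ] tool shift cm [-10.87   0.49 -15.6 ] dr deg [-0.66 -0.37  0.14] gap 0.06070987847928812 F [-0.9 -0.6 -4.5] t 3.9333
```

View pics/w1.png

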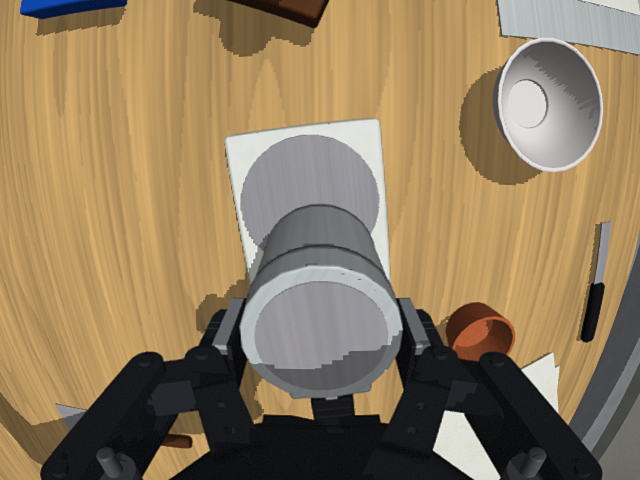

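The wrist image shows the short tin held upright at (320,320), with the empty plate at (310,190). I'll move to the temporary spot on the bench.

Call:
step_arm:
  xyz:
    - [-1.0,0,-1.4]
    - [-1.8,0,-2.6]
    - [-1.8,0,-2.6]
    - [-1.8,0,-2.6]
    - [-1.8,0,-2.6]
    - [-1.7,0.2,-2.6]
    - [-0.9,0.2,-1.2]
    - [0,0,0]
    - [0,0,0]
  dr:
    - [0,0,0]
    - [0,0,0]
    - [0,0,0]
    - [0,0,0]
    - [0,0,0]
    - [0,0,0]
    - [0,0,0]
    - [0,0,0]
    - [0,0,0]
  hand: [0.6,0.6,0.6,0.6,0.6,0.6,0.6,0.6,0.6]

```text
t: 4.73
eef_pos: [0.4383, 0.1495, 0.1749]
orientation: [0.499, -0.501, 0.504, -0.496]
ft_force: [-0.5, -0.0, -4.7]
finger_gap: 0.0611
```

```bash
python3 -c "
from h import *
need(.45,.15,.0585)
"
```

```text
pos [0.4383 0.1495 0.1749] tool shift cm [-0.13 11.64  1.18] dr deg [ 0.03 -0.54  0.37] gap 0.061136870798106355 F [-0.5 -0.  -4.7] t 4.7333
```

Call:
step_arm:
  xyz:
    - [-0.1,2.5,0.6]
    - [0,2.5,0.6]
    - [0,2.5,0]
    - [0,1.5,0]
    - [0,0.8,0]
    - [0,0.5,0]
    - [0,0,0]
    - [0,0,0]
  dr:
    - [0,0,0]
    - [0,0,0]
    - [0,0,0]
    - [0,0,0]
    - [0,0,0]
    - [0,0,0]
    - [0,0,0]
    - [0,0,0]
  hand: [0.6,0.6,0.6,0.6,0.6,0.6,0.6,0.6]

```text
t: 5.4
eef_pos: [0.4574, 0.1454, 0.0659]
orientation: [0.497, -0.502, 0.507, -0.495]
ft_force: [0.1, 0.1, -2.9]
finger_gap: 0.0607
```

```bash
python3 -c "
from h import *
need(.45,.15,.0575)
"
```

```text
pos [0.4574 0.1454 0.0659] tool shift cm [-0.46  0.84 -0.75] dr deg [-0.15 -0.97  0.41] gap 0.060697996824523245 F [ 0.1  0.1 -2.9] t 5.4
```

Call:
step_arm:
  xyz:
    - [0,0.4,0]
    - [0,0.3,0]
    - [0,0.2,0]
    - [0,0,0]
    - [0,0,0]
  dr:
    - [0,0,0]
    - [0,0,0]
    - [0,0,0]
    - [0,0,0]
    - [0,0,0]
  hand: [0.6,0.6,0.6,0.6,0.6]

```text
t: 5.82
eef_pos: [0.4606, 0.1457, 0.0592]
orientation: [0.495, -0.501, 0.508, -0.496]
ft_force: [0.7, 0.1, -3.3]
finger_gap: 0.0608
```

Call:
step_arm:
  xyz:
    - [0,0.2,0]
    - [0,0.2,0]
    - [0,0,0]
  dr:
    - [0,0,0]
    - [0,0,0]
    - [0,0,0]
  hand: [0.6,0.6,0.6]

```text
t: 6.07
eef_pos: [0.4613, 0.1459, 0.0557]
orientation: [0.494, -0.5, 0.508, -0.497]
ft_force: [0.5, 0.5, -3.0]
finger_gap: 0.0609
```

Call:
step_arm:
  xyz:
    - [0,0.2,0]
    - [0,0.2,0]
    - [0,0,0]
  dr:
    - [0,0,0]
    - [0,0,0]
    - [0,0,0]
  hand: [0.6,0.6,0.6]

```text
t: 6.32
eef_pos: [0.4619, 0.1461, 0.0548]
orientation: [0.495, -0.499, 0.509, -0.497]
ft_force: [-0.0, -0.3, -2.6]
finger_gap: 0.061
```

Run:
```python
from h import *
need(.461,.146,.0547)
for n in ["side","wrist"]:
    p,d=bot.camera(n); cv2.imwrite(f"pics/{n}2.png",p[:,:,::-1]); W=cloud(n,d,bot.calibration(n))
    m=(d>0)&(np.hypot(W[...,0]-.461,W[...,1]-.146)<.027)&(W[...,2]<.1)&(W[...,2]>.06); print(n,m.sum(),np.percentile(W[m][:,2],[25,50,75,90]))
    if n=="side":
        m=(d>0)&(np.hypot(W[...,0]-.461,W[...,1]-.146)<.04); print(np.sort(W[m][:,2])[:10], m.sum())
```

```text
pos [0.4619 0.1461 0.0548] tool shift cm [ 0.01  0.01 -0.09] dr deg [-0.69 -1.    0.45] gap 0.061006493345002216 F [-0.  -0.3 -2.6] t 6.3167
side 222 [0.0846519  0.08591281 0.08750367 0.08844302]
[-0.00560982 -0.00489689 -0.00469525 -0.00445236 -0.00440837 -0.00434557
 -0.00395902 -0.00391974 -0.00389414 -0.00378608] 3502
wrist 12568 [0.08534865 0.08573189 0.08609889 0.08642417]
```

Its lid is at about 0.0857 m, so the tin is standing on the bench. I'll release it and rise.

Call:
step_arm:
  xyz:
    - [0,0.05,0]
    - [0,0,0]
    - [0,0,0]
    - [0,0,0]
    - [0,0,0]
    - [0,0,0]
    - [0,0,0]
  dr:
    - [0,0,0]
    - [0,0,0]
    - [0,0,0]
    - [0,0,0]
    - [0,0,0]
    - [0,0,0]
    - [0,0,0]
  hand: [0.5,0.4,0.3,0.2,0,0,0]

```text
t: 7.0
eef_pos: [0.4632, 0.1464, 0.0539]
orientation: [0.494, -0.499, 0.509, -0.497]
ft_force: [0.1, 0.1, 0.4]
finger_gap: 0.0856
```

Call:
step_arm:
  xyz:
    - [0,-1,0]
    - [0,-2,0]
    - [0,-3,0]
    - [0,-3,0]
    - [0,-3,0]
    - [0,-3,0]
    - [0,0,0]
  dr:
    - [0,0,0]
    - [0,0,0]
    - [0,0,0]
    - [0,0,0]
    - [0,0,0]
    - [0,0,0]
    - [0,0,0]
  hand: [0,0,0,0,0,0,0]

```text
t: 7.58
eef_pos: [0.459, 0.1483, 0.2119]
orientation: [0.496, -0.5, 0.507, -0.497]
ft_force: [0.6, 0.5, 0.7]
finger_gap: 0.0852
```

Run:
```python
from h import *
need(.578,.2735,.23)
n="wrist"
p,d=bot.camera(n); cv2.imwrite(f"pics/{n}3.png",p[:,:,::-1]); W=cloud(n,d,bot.calibration(n))
m=(d>0)&(np.hypot(W[...,0]-.461,W[...,1]-.146)<.05)&(W[...,2]>.08); print(m.sum(),W[m].mean(0),cv2.minEnclosingCircle(W[m][:,:2].astype(np.float32)),W[m].std(0))
```

```text
pos [0.459  0.1483 0.2119] tool shift cm [-12.68  -1.78  11.73] dr deg [-0.49 -0.84  0.34] gap 0.08523623106899868 F [0.6 0.5 0.7] t 7.5833
32396 [0.46081915 0.15802796 0.25780711] ((0.46102088689804077, 0.1461927443742752), 0.050059299916028976) [0.02762365 0.0092393  0.07526187]
```

View pics/wrist3.png

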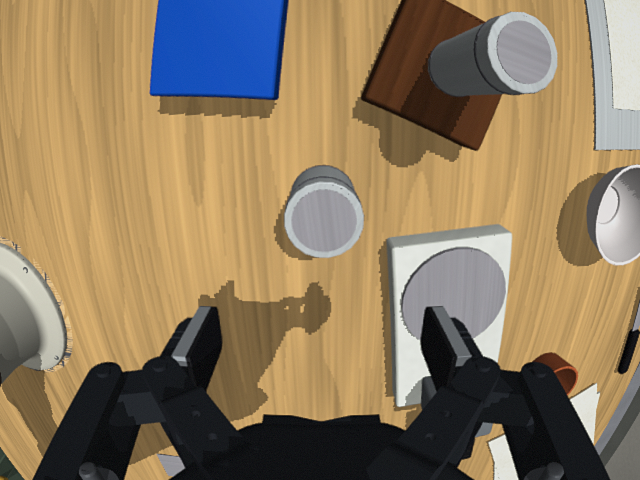

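The short tin is standing on the bench at pixel (323,215). Next I'll go over the tall tin.

Call:
step_arm:
  xyz:
    - [-1.5,-0.5,1.4]
    - [-2.3,-0.5,2.1]
    - [-2.3,-0.4,2.1]
    - [-2.3,-0.4,2.1]
    - [-2.3,0,2.1]
    - [-1.5,0,1.4]
    - [-0.5,0,0.5]
    - [0,0,0]
    - [0,0,0]
  dr:
    - [-0.5,-0.8,0.3]
    - [0,0,0]
    - [0,0,0]
    - [0,0,0]
    - [0,0,0]
    - [0,0,0]
    - [0,0,0]
    - [0,0,0]
    - [0,0,0]
  hand: [0,0,0,0,0,0,0,0,0]

```text
t: 8.38
eef_pos: [0.5748, 0.2743, 0.2213]
orientation: [0.504, -0.502, 0.5, -0.494]
ft_force: [0.3, -0.7, -0.2]
finger_gap: 0.0858
```

```bash
cat > f.py <<'E'
from h import *
def find(cx,cy,z,r,n="wrist",d=None):
    pass
E
python3 - <<'E'
from h import *
n="wrist"
c=bot.calibration(n);p,d=bot.camera(n); cv2.imwrite(f"pics/{n}4.png",p[:,:,::-1]); W=cloud(n,d,c)
for nm,(x,y,r,a,b) in dict(short=(.461,.146,.05,.08,.092),tall=(.578,.2735,.05,.155,.166),riser=(.573,.274,.1,.037,.044),plate=(.598,.0475,.075,.0375,.044)).items():
    m=(d>0)&(np.hypot(W[...,0]-x,W[...,1]-y)<r)&(W[...,2]>a)&(W[...,2]<b); P=W[m]
    if len(P)<50: print(nm,len(P)); continue
    P2=P[:,:2].astype(np.float32)
    print(nm,len(P),np.median(P[:,2]),cv2.minEnclosingCircle(P2),cv2.minAreaRect(P2*1000) if nm=="riser" else "")
need(.578,.2735,.125)
E
```

```text
short 629 0.08530568401695694 ((0.4630415439605713, 0.14863497018814087), 0.031314048916101456) 
tall 4960 0.16038105371854655 ((0.5772746801376343, 0.2730012536048889), 0.025278687477111816) 
riser 9429 0.03998901793754235 ((0.5727564692497253, 0.27423134446144104), 0.07967232167720795) ((572.8272094726562, 273.66070556640625), (115.15243530273438, 115.44513702392578), 67.53523254394531)
plate 5145 0.0402631653045736 ((0.5978081822395325, 0.04799948260188103), 0.05893411859869957) 
pos [0.5745 0.2739 0.2212] tool shift cm [-0.05  9.62  0.47] dr deg [ 0.71 -0.27  0.53] gap 0.08539445611692671 F [-0.4 -0.3  0.4] t 8.4333
```

View pics/wrist4.png

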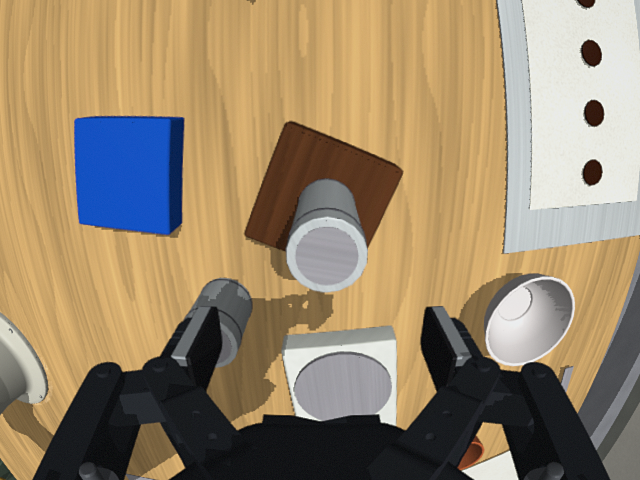

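All the targets are clear: tall tin at (327,255), block behind it, plate at (343,388). Descending on the tall tin.

Call:
step_arm:
  xyz:
    - [0,2,0]
    - [0,2,0]
    - [0,2,0]
    - [0,1.6,0]
    - [0,1,0]
    - [0,0.6,0]
    - [0,0.3,0]
    - [0,0,0]
  dr:
    - [0.7,-0.3,0.5]
    - [0,0,0]
    - [0,0,0]
    - [0,0,0]
    - [0,0,0]
    - [0,0,0]
    - [0,0,0]
    - [0,0,0]
  hand: [0,0,0,0,0,0,0,0]

```text
t: 9.1
eef_pos: [0.5708, 0.2634, 0.1248]
orientation: [0.5, -0.499, 0.503, -0.497]
ft_force: [-0.5, -0.1, 0.6]
finger_gap: 0.0854
```

```bash
python3 -c "
from h import *
need(.577,.273,.122)"
```

```text
pos [0.5708 0.2634 0.1248] tool shift cm [-0.96  0.27  0.61] dr deg [-0.07 -0.31  0.38] gap 0.08541274107315337 F [-0.5 -0.1  0.6] t 9.1
```

Call:
step_arm:
  xyz:
    - [-0.6,0.2,0.3]
    - [-0.4,0.1,0.3]
    - [0,0,0]
    - [0,0,0]
  dr:
    - [0,-0.3,0.4]
    - [0,0,0]
    - [0,0,0]
    - [0,0,0]
  hand: [0,0,0,0]

```text
t: 9.43
eef_pos: [0.5793, 0.2751, 0.1245]
orientation: [-0.498, 0.499, -0.501, 0.502]
ft_force: [0.7, 0.9, 1.2]
finger_gap: 0.085
```

Call:
step_arm:
  xyz:
    - [0,0,0]
    - [0,0,0]
    - [0,0,0]
    - [0,0,0]
    - [0,0,0]
    - [0,0,0]
    - [0,0,0]
    - [0,0,0]
    - [0,0,0]
    - [0,0,0]
    - [0,0,0]
    - [0,0,0]
  dr:
    - [0,0,0]
    - [0,0,0]
    - [0,0,0]
    - [0,0,0]
    - [0,0,0]
    - [0,0,0]
    - [0,0,0]
    - [0,0,0]
    - [0,0,0]
    - [0,0,0]
    - [0,0,0]
    - [0,0,0]
  hand: [0.2,0.35,0.45,0.55,0.7,0.7,0.7,0.7,0.7,0.7,0.7,0.7]

```text
t: 10.43
eef_pos: [0.5797, 0.2763, 0.126]
orientation: [-0.497, 0.499, -0.501, 0.503]
ft_force: [-1.1, 0.3, -0.4]
finger_gap: 0.0486
```

```bash
python3 -c "
from h import *
need(.577,.273,.122)"
```

```text
pos [0.5797 0.2763 0.126 ] tool shift cm [ 0.33  0.4  -0.28] dr deg [-0.42  0.05 -0.24] gap 0.048552647940903686 F [-1.1  0.3 -0.4] t 10.4333
```

Call:
step_arm:
  xyz:
    - [0,-0.8,0]
    - [0,-1.5,0]
    - [0,-1.5,0]
    - [0,-1.5,0]
    - [0,-1,0]
    - [0,0,0]
  dr:
    - [0,0,0]
    - [0,0,0]
    - [0,0,0]
    - [0,0,0]
    - [0,0,0]
    - [0,0,0]
  hand: [0.7,0.7,0.7,0.7,0.7,0.7]

```text
t: 10.93
eef_pos: [0.5763, 0.2737, 0.1887]
orientation: [0.501, -0.5, 0.5, -0.5]
ft_force: [1.1, -0.1, -3.3]
finger_gap: 0.0489
```

```bash
python3 -c "
from h import *
need(.598,.051,.185)"
```

```text
pos [0.5763 0.2737 0.1887] tool shift cm [22.27  0.37  2.16] dr deg [0.07 0.04 0.01] gap 0.04890588962313859 F [ 1.1 -0.1 -3.3] t 10.9333
```

Call:
step_arm:
  xyz:
    - [1.5,0,0.2]
    - [2.5,0,0.2]
    - [3,0,0.3]
    - [3,0,0.3]
    - [3,0,0.3]
    - [3,0,0.3]
    - [2.5,0,0.2]
    - [2,0,0.2]
    - [1,0,0.1]
    - [0,0,0]
    - [0,0,0]
  dr:
    - [0,0,0]
    - [0,0,0]
    - [0,0,0]
    - [0,0,0]
    - [0,0,0]
    - [0,0,0]
    - [0,0,0]
    - [0,0,0]
    - [0,0,0]
    - [0,0,0]
    - [0,0,0]
  hand: [0.7,0.7,0.7,0.7,0.7,0.7,0.7,0.7,0.7,0.7,0.7]

```text
t: 11.85
eef_pos: [0.5924, 0.0422, 0.1799]
orientation: [0.504, -0.502, 0.497, -0.496]
ft_force: [0.0, 0.6, -3.4]
finger_gap: 0.0489
```

```bash
python3 -c "
from h import *
need(.598,.051,.13)
n='wrist'
c=bot.calibration(n);p,d=bot.camera(n); W=cloud(n,d,c);s=bot.read_state()['eef_pos']
m=(d>0)&(np.hypot(W[...,0]-s[0],W[...,1]-s[1])<.04)&(W[...,2]>s[2]+.025)&(W[...,2]<s[2]+.045); P=W[m]
print(len(P),cv2.minEnclosingCircle(P[:,:2].astype(np.float32)),np.median(P[:,2]))
A=np.c_[P[:,:2],np.ones(len(P))];print(np.linalg.lstsq(A,P[:,2],rcond=None)[0])
"
```

```text
pos [0.5924 0.0422 0.1799] tool shift cm [-0.89  4.98  0.63] dr deg [0.77 0.05 0.15] gap 0.04889557172366867 F [ 0.   0.6 -3.4] t 11.85
14714 ((0.5925991535186768, 0.047857873141765594), 0.038428157567977905) 0.21462051493867834
[-0.01527919 -0.06459861  0.22638399]
```

Call:
step_arm:
  xyz:
    - [-0.5,1.5,0.2]
    - [-0.4,1.2,0.2]
    - [0,0.8,0]
    - [0,0.5,0]
    - [0,0.3,0]
    - [0,0,0]
    - [0,0,0]
  dr:
    - [0.8,0,0.1]
    - [0,0,0]
    - [0,0,0]
    - [0,0,0]
    - [0,0,0]
    - [0,0,0]
    - [0,0,0]
  hand: [0.7,0.7,0.7,0.7,0.7,0.7,0.7]

```text
t: 12.48
eef_pos: [0.5953, 0.0625, 0.1343]
orientation: [-0.503, 0.497, -0.495, 0.504]
ft_force: [0.0, 1.0, -3.3]
finger_gap: 0.0495
```

```bash
python3 -c "
from h import *
need(.598,.051,.126)
n='wrist'
c=bot.calibration(n);p,d=bot.camera(n); cv2.imwrite('pics/w5.png',p[:,:,::-1]);W=cloud(n,d,c);s=bot.read_state()['eef_pos']
for r in (.023,.035):
  m=(d>0)&(np.hypot(W[...,0]-s[0],W[...,1]-s[1]+.003)<r)&(W[...,2]>s[2]+.028)&(W[...,2]<s[2]+.042); P=W[m]
  print(len(P),cv2.minEnclosingCircle(P[:,:2].astype(np.float32)),np.median(P[:,2]))
  A=np.c_[P[:,:2],np.ones(len(P))];print(np.linalg.lstsq(A,P[:,2],rcond=None)[0])
"
```

```text
pos [0.5953 0.0625 0.1343] tool shift cm [1.16 0.82 0.25] dr deg [ 0.03  0.84 -0.21] gap 0.04948224076011947 F [ 0.   1.  -3.3] t 12.4833
9280 ((0.5953054428100586, 0.05951984226703644), 0.02306877262890339) 0.16912664079003709
[-0.0247205  -0.00505895  0.184122  ]
12946 ((0.5951330661773682, 0.06791231036186218), 0.033842168748378754) 0.16900112713268695
[-0.0126346  -0.03253471  0.17848894]
```

View pics/w5.png

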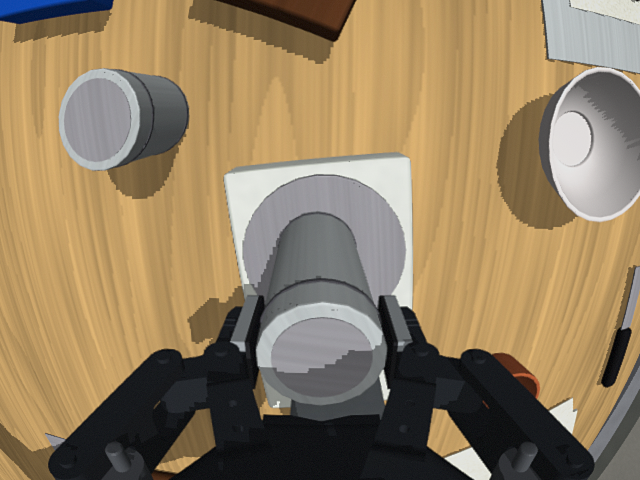

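The tall tin is upright just over the plate. I'll centre it and lower it.

Call:
step_arm:
  xyz:
    - [0.6,0.2,0.2]
    - [0.5,0.2,0.1]
    - [0,0.2,0]
    - [0,0,0]
    - [0,0,0]
  dr:
    - [0,0,0]
    - [0,0,0]
    - [0,0,0]
    - [0,0,0]
    - [0,0,0]
  hand: [0.7,0.7,0.7,0.7,0.7]

```text
t: 12.95
eef_pos: [0.6004, 0.0488, 0.1294]
orientation: [-0.502, 0.497, -0.497, 0.504]
ft_force: [-0.3, -0.5, -2.9]
finger_gap: 0.0494
```

```bash
python3 -c "
from h import *
need(.598,.051,.126)"
```

```text
pos [0.6004 0.0488 0.1294] tool shift cm [-0.22  0.34 -0.23] dr deg [-0.15  0.71 -0.16] gap 0.04940891710700313 F [-0.3 -0.5 -2.9] t 12.95
```

Call:
step_arm:
  xyz:
    - [-0.2,0.1,-0.2]
    - [0,0.2,0]
    - [0,0.15,0]
    - [0,0.15,0]
    - [0,0,0]
  dr:
    - [0,0,0]
    - [0,0,0]
    - [0,0,0]
    - [0,0,0]
    - [0,0,0]
  hand: [0.7,0.7,0.7,0.7,0.7]

```text
t: 13.37
eef_pos: [0.5989, 0.0509, 0.1266]
orientation: [-0.501, 0.496, -0.498, 0.504]
ft_force: [-0.5, -1.3, -3.6]
finger_gap: 0.0493
```

```bash
python3 -c "
from h import *
need(.598,.051,.126)
n='wrist'
c=bot.calibration(n);p,d=bot.camera(n);W=cloud(n,d,c);s=bot.read_state()['eef_pos']
for r in (.021,):
  m=(d>0)&(np.hypot(W[...,0]-s[0],W[...,1]-s[1]+.003)<r)&(W[...,2]>s[2]+.028)&(W[...,2]<s[2]+.042); P=W[m]
  print(len(P),np.median(P[:,2]))
"
```

```text
pos [0.5989 0.0509 0.1266] tool shift cm [-0.01  0.06 -0.09] dr deg [-0.27  0.67 -0.09] gap 0.049252186498131054 F [-0.5 -1.3 -3.6] t 13.3667
7754 0.1614884670522158
```

Call:
step_arm:
  xyz:
    - [0,0.2,0]
    - [0,0.2,0]
    - [0,0.1,0]
  dr:
    - [0,0,0]
    - [0,0,0]
    - [0,0,0]
  hand: [0.7,0.7,0.7]

```text
t: 13.67
eef_pos: [0.5994, 0.0516, 0.126]
orientation: [-0.502, 0.495, -0.498, 0.505]
ft_force: [-2.5, -0.6, 1.5]
finger_gap: 0.0494
```

Contact: the vertical force went from -3.6 to +1.5 N. Releasing slowly and rising.

Call:
step_arm:
  xyz:
    - [0,0,0]
    - [0,0,0]
    - [0,0,0]
    - [0,0,0]
    - [0,0,0]
    - [0,0,0]
    - [0,0,0]
    - [0,0,0]
  dr:
    - [0,0,0]
    - [0,0,0]
    - [0,0,0]
    - [0,0,0]
    - [0,0,0]
    - [0,0,0]
    - [0,0,0]
    - [0,0,0]
  hand: [0.5,0.4,0.3,0.2,0.1,0,0,0]

```text
t: 14.33
eef_pos: [0.6009, 0.0526, 0.1262]
orientation: [-0.501, 0.495, -0.499, 0.506]
ft_force: [0.3, 0.4, -0.7]
finger_gap: 0.0858
```

Call:
step_arm:
  xyz:
    - [0,-1,0]
    - [0,-2,0]
    - [0,-2.5,0]
    - [0,-2.5,0]
    - [0,-2,0]
    - [0,-1,0]
    - [0,0,0]
  dr:
    - [0,0,0]
    - [0,0,0]
    - [0,0,0]
    - [0,0,0]
    - [0,0,0]
    - [0,0,0]
    - [0,0,0]
  hand: [0,0,0,0,0,0,0]

```text
t: 14.92
eef_pos: [0.5988, 0.0528, 0.2428]
orientation: [-0.501, 0.495, -0.498, 0.506]
ft_force: [0.3, -0.0, 0.1]
finger_gap: 0.0852
```

```bash
cat > look.py <<'E'
from h import *
import sys
def look(tag,n="wrist"):
    c=bot.calibration(n);p,d=bot.camera(n); cv2.imwrite(f"pics/{tag}.png",p[:,:,::-1]); W=cloud(n,d,c)
    for nm,(x,y,r,a,b) in dict(shortbench=(.461,.146,.05,.08,.092),shortriser=(.573,.274,.05,.118,.132),tallplate=(.598,.048,.05,.155,.166),riser=(.573,.274,.1,.037,.044),plate=(.598,.0475,.075,.0375,.044)).items():
        m=(d>0)&(np.hypot(W[...,0]-x,W[...,1]-y)<r)&(W[...,2]>a)&(W[...,2]<b); P=W[m]
        if len(P)<150: continue
        P2=P[:,:2].astype(np.float32)
        print(n,nm,len(P),np.median(P[:,2]),cv2.minEnclosingCircle(P2),cv2.minAreaRect(P2*1000)[0] if nm=="riser" else "")
E
python3 - <<'E'
from look import *
look("w6");look("s6","side")
need(.463,.1485,.2)
E
```

```text
wrist shortbench 3617 0.08528046738696084 ((0.4621538817882538, 0.14846357703208923), 0.03128579258918762) 
wrist tallplate 4171 0.16037226792299264 ((0.597045361995697, 0.04815097898244858), 0.02538108453154564) 
wrist riser 3409 0.03976791150449916 ((0.560943603515625, 0.24351084232330322), 0.06156661733984947) (560.5018310546875, 223.78651428222656)
wrist plate 6165 0.04003167809869583 ((0.5976744890213013, 0.04736668989062309), 0.058189135044813156) 
side shortbench 318 0.08527660840816745 ((0.4623374342918396, 0.1497059464454651), 0.03339884430170059) 
side tallplate 180 0.1600079010478574 ((0.5967100262641907, 0.04839861020445824), 0.02758328802883625) 
side riser 1274 0.04006290115530736 ((0.572196364402771, 0.2773979604244232), 0.07885201275348663) (572.6143188476562, 275.90130615234375)
side plate 494 0.04024889053735519 ((0.6014635562896729, 0.044758252799510956), 0.07150178402662277) 
pos [0.5976 0.0526 0.2403] tool shift cm [ -9.78   4.   -13.34] dr deg [-0.19  0.81 -0.09] gap 0.08558534671980726 F [-0.   0.5 -0. ] t 15.0167
```

View pics/w6.png

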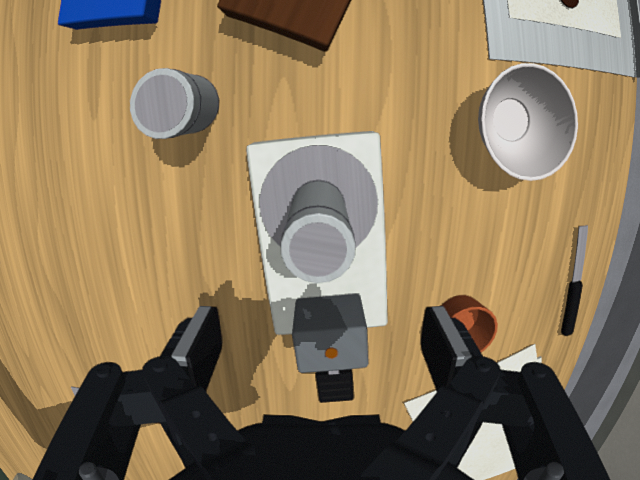

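The tall tin is upright on the plate at (318,247), within 1 mm of centre. Now for the short tin.

Call:
step_arm:
  xyz:
    - [-1,0,-1.4]
    - [-2,0,-2.8]
    - [-2,0,-2.8]
    - [-2,0,-2.8]
    - [-1.7,0.5,-2.2]
    - [-1,0.5,-1.2]
    - [0,0.5,0]
    - [0,0,0]
    - [0,0,0]
  dr:
    - [-0.2,0.8,-0.1]
    - [0,0,0]
    - [0,0,0]
    - [0,0,0]
    - [0,0,0]
    - [0,0,0]
    - [0,0,0]
    - [0,0,0]
    - [0,0,0]
  hand: [0,0,0,0,0,0,0,0,0]

```text
t: 15.77
eef_pos: [0.4527, 0.1478, 0.2111]
orientation: [0.505, -0.505, 0.497, -0.492]
ft_force: [0.5, 0.4, 0.5]
finger_gap: 0.0858
```

Run:
```python
from look import *
need(.4625,.1485,.06)
```

```text
pos [0.4527 0.1478 0.2111] tool shift cm [-0.15 15.09  1.3 ] dr deg [ 1.2  -0.26  0.29] gap 0.08578659308988631 F [0.5 0.4 0.5] t 15.7667
```

Call:
step_arm:
  xyz:
    - [-0.3,2,0.5]
    - [0,2,0.4]
    - [0,2,0]
    - [0,2,0]
    - [0,1,0]
    - [0,0,0]
  dr:
    - [1.2,-0.3,0.3]
    - [0,0,0]
    - [0,0,0]
    - [0,0,0]
    - [0,0,0]
    - [0,0,0]
  hand: [0,0,0,0,0,0]

```text
t: 16.27
eef_pos: [0.4687, 0.1451, 0.1163]
orientation: [0.497, -0.502, 0.503, -0.498]
ft_force: [-0.4, 0.4, 0.4]
finger_gap: 0.0858
```

Run:
```python
from look import *
need(.4625,.1485,.06)
```

```text
pos [0.4687 0.1451 0.1163] tool shift cm [-0.33  5.63 -0.64] dr deg [-0.17 -0.57 -0.01] gap 0.08577928754859393 F [-0.4  0.4  0.4] t 16.2667
```

Call:
step_arm:
  xyz:
    - [-0.4,0.2,-0.9]
    - [0,1.5,0]
    - [0,1.8,0]
    - [0,1.2,-0.1]
    - [0,0.7,-0.1]
    - [0,0.2,0]
    - [0,0,0]
  dr:
    - [0,-0.5,0]
    - [0,0,0]
    - [0,0,0]
    - [0,0,0]
    - [0,0,0]
    - [0,0,0]
    - [0,0,0]
  hand: [0,0,0,0,0,0,0]

```text
t: 16.85
eef_pos: [0.4607, 0.1502, 0.0626]
orientation: [0.496, -0.499, 0.503, -0.502]
ft_force: [-0.3, -0.1, -0.1]
finger_gap: 0.0857
```

Run:
```python
from look import *
need(.4625,.1485,.06)
```

```text
pos [0.4607 0.1502 0.0626] tool shift cm [0.17 0.26 0.17] dr deg [-0.53 -0.17 -0.12] gap 0.0856912635278893 F [-0.3 -0.1 -0.1] t 16.85
```

Call:
step_arm:
  xyz:
    - [0.1,0.3,0.1]
    - [0,0,0]
    - [0,0,0]
    - [0,0,0]
    - [0,0,0]
    - [0,0,0]
    - [0,0,0]
    - [0,0,0]
    - [0,0,0]
    - [0,0,0]
    - [0,0,0]
    - [0,0,0]
  dr:
    - [0,0,0]
    - [0,0,0]
    - [0,0,0]
    - [0,0,0]
    - [0,0,0]
    - [0,0,0]
    - [0,0,0]
    - [0,0,0]
    - [0,0,0]
    - [0,0,0]
    - [0,0,0]
    - [0,0,0]
  hand: [0,0.2,0.3,0.4,0.5,0.6,0.6,0.6,0.6,0.6,0.6,0.6]

```text
t: 17.85
eef_pos: [0.463, 0.1493, 0.0619]
orientation: [0.496, -0.498, 0.503, -0.503]
ft_force: [-0.2, 0.3, -2.3]
finger_gap: 0.0606
```

Call:
step_arm:
  xyz:
    - [0,-0.8,0]
    - [0,-2,0]
    - [0,-2.5,0]
    - [0,-2.5,0]
    - [0,-2.5,0]
    - [0,-1.5,0]
    - [0,0,0]
  dr:
    - [0,0,0]
    - [0,0,0]
    - [0,0,0]
    - [0,0,0]
    - [0,0,0]
    - [0,0,0]
    - [0,0,0]
  hand: [0.6,0.6,0.6,0.6,0.6,0.6,0.6]

```text
t: 18.43
eef_pos: [0.4581, 0.1488, 0.1849]
orientation: [-0.498, 0.499, -0.501, 0.501]
ft_force: [1.1, 0.0, -3.0]
finger_gap: 0.0601
```

Run:
```python
from look import *
need(.573,.275,.165)
```

```text
pos [0.4581 0.1488 0.1849] tool shift cm [-12.63   2.06  11.47] dr deg [-0.26 -0.05 -0.07] gap 0.06007037537634323 F [ 1.1  0.  -3. ] t 18.4333
```

Call:
step_arm:
  xyz:
    - [-1.3,0,1.2]
    - [-2.3,0,2.1]
    - [-2.3,0,2.1]
    - [-2.3,0,2.1]
    - [-2.3,0,2.1]
    - [-1.5,0,1.3]
    - [-0.7,0,0.6]
    - [0,0,0]
    - [0,0,0]
  dr:
    - [0,0,0]
    - [0,0,0]
    - [0,0,0]
    - [0,0,0]
    - [0,0,0]
    - [0,0,0]
    - [0,0,0]
    - [0,0,0]
    - [0,0,0]
  hand: [0.6,0.6,0.6,0.6,0.6,0.6,0.6,0.6,0.6]

```text
t: 19.18
eef_pos: [0.5736, 0.2757, 0.1764]
orientation: [0.501, -0.501, 0.502, -0.496]
ft_force: [-1.2, -0.3, -3.5]
finger_gap: 0.0604
```

Run:
```python
from look import *
need(.573,.275,.105)
```

```text
pos [0.5736 0.2757 0.1764] tool shift cm [ 0.02  7.14 -0.03] dr deg [ 0.21 -0.33  0.4 ] gap 0.06035071922007709 F [-1.2 -0.3 -3.5] t 19.1833
```

Call:
step_arm:
  xyz:
    - [0,1.5,0]
    - [0,1.5,0]
    - [0,1.2,0]
    - [0,0.8,0]
    - [0,0.5,0]
    - [0,0.3,0]
    - [0,0,0]
    - [0,0,0]
  dr:
    - [0.2,-0.3,0.4]
    - [0,0,0]
    - [0,0,0]
    - [0,0,0]
    - [0,0,0]
    - [0,0,0]
    - [0,0,0]
    - [0,0,0]
  hand: [0.6,0.6,0.6,0.6,0.6,0.6,0.6,0.6]

```text
t: 19.85
eef_pos: [0.5694, 0.2695, 0.1127]
orientation: [0.502, -0.501, 0.501, -0.497]
ft_force: [0.6, -0.2, -3.2]
finger_gap: 0.0605
```

Run:
```python
from look import *
need(.573,.2745,.102)
```

```text
pos [0.5694 0.2695 0.1127] tool shift cm [-0.5   1.06  0.36] dr deg [ 0.33 -0.15  0.32] gap 0.060456983133550884 F [ 0.6 -0.2 -3.2] t 19.85
```

Call:
step_arm:
  xyz:
    - [-0.4,0.2,0.3]
    - [-0.2,0.3,0.1]
    - [0,0.2,0]
    - [0,0.2,0]
    - [0,0,0]
  dr:
    - [0,0,0]
    - [0,0,0]
    - [0,0,0]
    - [0,0,0]
    - [0,0,0]
  hand: [0.6,0.6,0.6,0.6,0.6]

```text
t: 20.27
eef_pos: [0.5758, 0.2774, 0.1053]
orientation: [0.5, -0.5, 0.501, -0.498]
ft_force: [0.9, 0.1, -3.5]
finger_gap: 0.0602
```

Run:
```python
from look import *
need(.573,.2745,.102)
look("w7")
```

```text
pos [0.5758 0.2774 0.1053] tool shift cm [ 0.29  0.33 -0.27] dr deg [ 0.08 -0.15  0.19] gap 0.060225074504925286 F [ 0.9  0.1 -3.5] t 20.2667
wrist shortriser 17682 0.1289203713734017 ((0.575980544090271, 0.28312891721725464), 0.044132836163043976) 
wrist riser 16139 0.039967772605946986 ((0.5730040669441223, 0.2739865779876709), 0.07968153059482574) (572.8989868164062, 274.09698486328125)
```

Its lid reads 0.1289 m, so about 4 mm remain.

Call:
step_arm:
  xyz:
    - [0.2,0.1,-0.2]
    - [0,0.2,0]
    - [0,0.2,0]
    - [0,0.2,0]
    - [0,0,0]
  dr:
    - [0,0,0]
    - [0,0,0]
    - [0,0,0]
    - [0,0,0]
    - [0,0,0]
  hand: [0.6,0.6,0.6,0.6,0.6]

```text
t: 20.73
eef_pos: [0.5741, 0.2765, 0.1031]
orientation: [0.5, -0.499, 0.502, -0.499]
ft_force: [-0.4, -0.2, -3.5]
finger_gap: 0.0604
```

Call:
step_arm:
  xyz:
    - [0,0.2,0]
    - [0,0.2,0]
    - [0,0.2,0]
    - [0,0,0]
  dr:
    - [0,0,0]
    - [0,0,0]
    - [0,0,0]
    - [0,0,0]
  hand: [0.6,0.6,0.6,0.6]

```text
t: 21.07
eef_pos: [0.5746, 0.2775, 0.1028]
orientation: [0.499, -0.499, 0.503, -0.5]
ft_force: [0.6, 1.1, -3.2]
finger_gap: 0.0607
```

Call:
step_arm:
  xyz:
    - [0,0.4,0]
    - [0,0.3,0]
    - [0,0,0]
  dr:
    - [0,0,0]
    - [0,0,0]
    - [0,0,0]
  hand: [0.6,0.6,0.6]

```text
t: 21.32
eef_pos: [0.5753, 0.2785, 0.103]
orientation: [0.498, -0.497, 0.504, -0.501]
ft_force: [-0.1, 0.4, -4.6]
finger_gap: 0.0606
```

Run:
```python
from look import *
need(.573,.2745,.102)
look("w8")
```

```text
pos [0.5753 0.2785 0.103 ] tool shift cm [ 0.4   0.1  -0.23] dr deg [-0.49 -0.14  0.23] gap 0.06055108666997231 F [-0.1  0.4 -4.6] t 21.3167
wrist shortriser 17616 0.12664309677258268 ((0.5751176476478577, 0.28395789861679077), 0.04427465423941612) 
wrist riser 15994 0.03996744013201943 ((0.573113739490509, 0.2741515338420868), 0.07942593097686768) (572.7555541992188, 273.8050231933594)
```

Call:
step_arm:
  xyz:
    - [0.3,0.5,-0.2]
    - [0,0,0]
  dr:
    - [0,0,0]
    - [0,0,0]
  hand: [0.6,0.6]

```text
t: 21.53
eef_pos: [0.5752, 0.2794, 0.1021]
orientation: [-0.496, 0.497, -0.504, 0.504]
ft_force: [1.4, 0.6, -3.9]
finger_gap: 0.0602
```

Run:
```python
from look import *
need(.573,.2745,.102)
look("w9")
```

```text
pos [0.5752 0.2794 0.1021] tool shift cm [ 0.49  0.   -0.22] dr deg [-0.83 -0.08 -0.1 ] gap 0.060235171262680284 F [ 1.4  0.6 -3.9] t 21.5333
wrist shortriser 17673 0.12599550404890442 ((0.5748045444488525, 0.28486916422843933), 0.04408194124698639) 
wrist riser 15669 0.03996570731462531 ((0.5728569626808167, 0.27393993735313416), 0.07954984903335571) (572.8211669921875, 274.00494384765625)
```

View pics/w9.png

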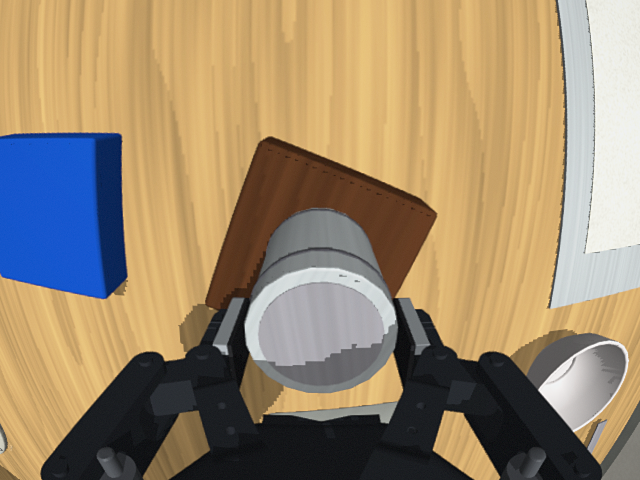

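Call:
step_arm:
  xyz:
    - [0.5,0,-0.2]
    - [0,0,0]
    - [0,0,0]
  dr:
    - [-0.9,0,0]
    - [0,0,0]
    - [0,0,0]
  hand: [0.6,0.6,0.6]

```text
t: 21.83
eef_pos: [0.5737, 0.2761, 0.1018]
orientation: [-0.499, 0.502, -0.498, 0.501]
ft_force: [-2.7, 0.6, 7.4]
finger_gap: 0.0607
```

Run:
```python
from look import *
need(.573,.2745,.102)
look("w10")
```

```text
pos [0.5737 0.2761 0.1018] tool shift cm [ 0.16 -0.02 -0.07] dr deg [ 0.07 -0.01 -0.3 ] gap 0.06068391496402293 F [-2.7  0.6  7.4] t 21.8333
wrist shortriser 17663 0.12580120972214504 ((0.5737699270248413, 0.28141313791275024), 0.04424598813056946) 
wrist riser 16719 0.039970138363618464 ((0.5728213787078857, 0.27393296360969543), 0.07916323840618134) (572.7275390625, 273.98687744140625)
```

The vertical force is now +7.4 N, so the tin is resting on the block. Releasing.

Call:
step_arm:
  xyz:
    - [0,0,0]
    - [0,0,0]
    - [0,0,0]
    - [0,0,0]
    - [0,0,0]
    - [0,0,0]
    - [0,0,0]
    - [0,0,0]
  dr:
    - [0,0,0]
    - [0,0,0]
    - [0,0,0]
    - [0,0,0]
    - [0,0,0]
    - [0,0,0]
    - [0,0,0]
    - [0,0,0]
  hand: [0.5,0.4,0.3,0.2,0.1,0,0,0]

```text
t: 22.55
eef_pos: [0.5737, 0.2732, 0.099]
orientation: [-0.5, 0.502, -0.499, 0.499]
ft_force: [-0.2, -0.2, 0.7]
finger_gap: 0.0849
```

Call:
step_arm:
  xyz:
    - [0,-1,0]
    - [0,-2,0]
    - [0,-2.5,0]
    - [0,-2.5,0]
    - [0,-2.5,0]
    - [0,-2,0]
    - [0,-1,0]
    - [0,0,0]
  dr:
    - [0,0,0]
    - [0,0,0]
    - [0,0,0]
    - [0,0,0]
    - [0,0,0]
    - [0,0,0]
    - [0,0,0]
    - [0,0,0]
  hand: [0,0,0,0,0,0,0,0]

```text
t: 23.22
eef_pos: [0.573, 0.2718, 0.2416]
orientation: [-0.501, 0.503, -0.498, 0.497]
ft_force: [-0.2, -0.4, 0.2]
finger_gap: 0.0854
```

Run:
```python
from look import *
look("w11");look("s11","side")
c=np.radians(5.6)
x,y=.598+.178*np.sin(c),.0478-.178*np.cos(c); print(x,y)
need(x,y,.24)
```

```text
wrist shortriser 5229 0.12541820388744018 ((0.5723265409469604, 0.2754019796848297), 0.031226156279444695) 
wrist riser 7533 0.03996397540760773 ((0.5734691619873047, 0.27392667531967163), 0.07981974631547928) (572.8434448242188, 273.578369140625)
wrist plate 3488 0.040215393221772755 ((0.5977673530578613, 0.047842178493738174), 0.058705829083919525) 
side shortriser 382 0.12485282113532452 ((0.572014570236206, 0.27661365270614624), 0.03233163803815842) 
side riser 770 0.03991057174068713 ((0.5731468796730042, 0.27561676502227783), 0.0786401778459549) (572.286865234375, 275.2480163574219)
side plate 412 0.04005198202405885 ((0.596760630607605, 0.05109816789627075), 0.0700073391199112) 
0.6153697561571286 -0.12935047719676593
pos [0.5719 0.2711 0.2389] tool shift cm [40.04 -0.12  4.43] dr deg [ 0.65 -0.13  0.06] gap 0.08536647157127673 F [-0.4 -1.  -0.1] t 23.3167
```

View pics/s11.png

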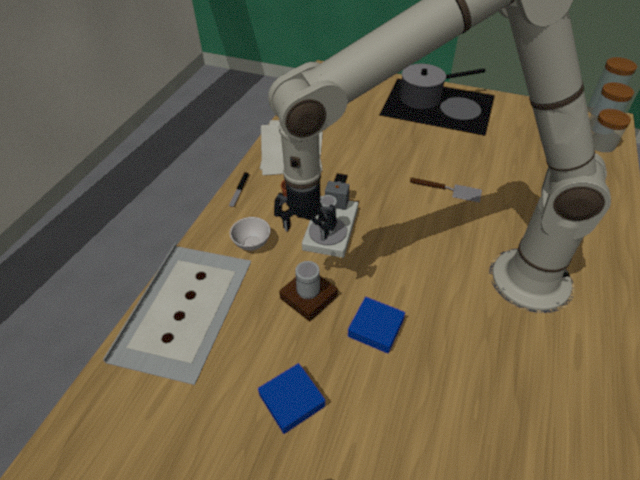

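Both tins are swapped and upright: short on the block at (308,280), tall on the plate at (328,205). I'll cross to the lever at height, closing the fingers on the way.

Call:
step_arm:
  xyz:
    - [1.5,-0.3,0.2]
    - [3,-0.3,0.3]
    - [3.5,-0.3,0.4]
    - [3.5,-0.3,0.4]
    - [3.5,0,0.4]
    - [3.5,0,0.4]
    - [3.5,0,0.4]
    - [3.5,0,0.4]
    - [3.5,0,0.4]
    - [3.5,0,0.4]
    - [3,0,0.3]
    - [2,0,0.2]
    - [1,0,0.1]
    - [0,0,0]
    - [0,0,0]
  dr:
    - [0.6,0,0]
    - [0,0,0]
    - [0,0,0]
    - [0,0,0]
    - [0,0,0]
    - [0,0,0]
    - [0,0,0]
    - [0,0,0]
    - [0,0,0]
    - [0,0,0]
    - [0,0,0]
    - [0,0,0]
    - [0,0,0]
    - [0,0,0]
    - [0,0,0]
  hand: [0.2,0.4,0.6,0.8,1,1,1,1,1,1,1,1,1,1,1]

```text
t: 24.57
eef_pos: [0.5962, -0.1492, 0.2261]
orientation: [0.51, -0.509, 0.493, -0.487]
ft_force: [0.4, 0.7, -0.4]
finger_gap: 0.0002
```

Run:
```python
from look import *
look("w12");look("s12","side")
need(.6155,-.1305,.14)
```

```text
wrist plate 4384 0.03987422705163908 ((0.5975692272186279, 0.0348835252225399), 0.05615033209323883) 
side shortriser 380 0.12507521102300614 ((0.570991575717926, 0.27712482213974), 0.03367643803358078) 
side tallplate 178 0.16005792500266158 ((0.5970498919487, 0.04993883892893791), 0.026529880240559578) 
side riser 782 0.03994563756912911 ((0.5729579329490662, 0.27546173334121704), 0.07870348542928696) (572.0879516601562, 274.6851806640625)
side plate 466 0.04031619573984682 ((0.5968744158744812, 0.04722730442881584), 0.0714239776134491) 
pos [ 0.5966 -0.1477  0.2265] tool shift cm [-1.78  8.55  2.22] dr deg [ 2.24 -0.2   0.42] gap 0.00013532054104823846 F [-0.9  0.5  0.6] t 24.6667
```

View pics/w12.png

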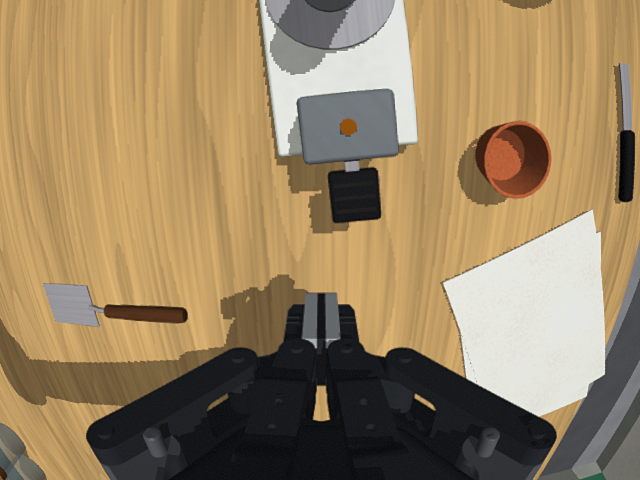

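Call:
step_arm:
  xyz:
    - [-1.0,1.5,1.0]
    - [-0.8,2,1.2]
    - [0,1.5,0]
    - [0,0,0]
    - [0,0,0]
  dr:
    - [2.2,-0.2,0.4]
    - [0,0,0]
    - [0,0,0]
    - [0,0,0]
    - [0,0,0]
  hand: [1,1,1,1,1]

```text
t: 25.08
eef_pos: [0.6207, -0.1164, 0.177]
orientation: [-0.502, 0.496, -0.496, 0.506]
ft_force: [0.3, 0.3, 0.8]
finger_gap: -0.0001
```

Run:
```python
from look import *
n="wrist";c=bot.calibration(n);p,d=bot.camera(n); cv2.imwrite("pics/w13.png",p[:,:,::-1]); W=cloud(n,d,c)
m=(d>0)&(np.hypot(W[...,0]-.6155,W[...,1]+.1295)<.06)&(W[...,2]>.095)&(W[...,2]<.11)
P=W[m];print(len(P),cv2.minAreaRect((P[:,:2]*1000).astype(np.float32)))
k=m&(p.max(-1)<60); P=W[k]; print(len(P),P.mean(0),cv2.minAreaRect((P[:,:2]*1000).astype(np.float32)))
need(.6155,-.1305,.14)
```

```text
8357 ((614.4526977539062, -109.5306167602539), (70.22105407714844, 79.67862701416016), 5.867617607116699)
3101 [ 0.61654478 -0.12757766  0.09998673] ((616.435302734375, -128.85720825195312), (37.40847396850586, 39.46489715576172), 6.519759178161621)
pos [ 0.6204 -0.1161  0.1769] tool shift cm [ 1.44  3.68 -0.53] dr deg [-0.28  0.91 -0.25] gap 3.314662821124186e-07 F [-0.4 -0.2 -1.1] t 25.1333
```

View pics/w13.png

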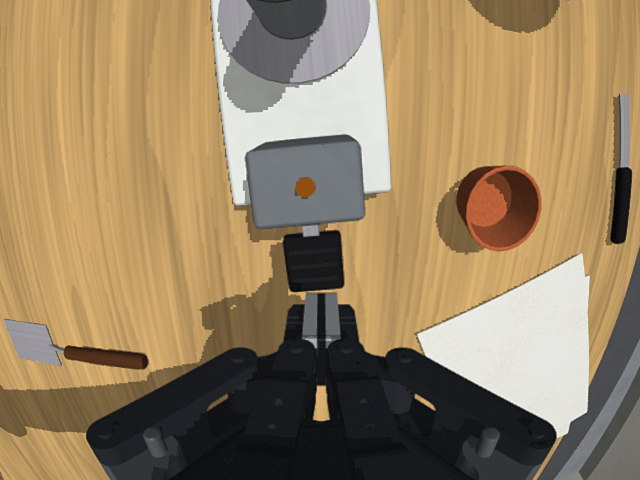

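Pad centre measured at (0.616, -0.129, 0.100), pixel (314,262). Moving over it.

Call:
step_arm:
  xyz:
    - [0.9,1,-0.3]
    - [0.6,1.2,-0.2]
    - [0,1,0]
    - [0,0.5,0]
    - [0,0,0]
  dr:
    - [-0.3,0.9,-0.3]
    - [0,0,0]
    - [0,0,0]
    - [0,0,0]
    - [0,0,0]
  hand: [1,1,1,1,1]

```text
t: 25.55
eef_pos: [0.6164, -0.1327, 0.1396]
orientation: [0.5, -0.498, 0.502, -0.5]
ft_force: [0.0, 0.0, -0.0]
finger_gap: 0.0002
```

Run:
```python
from look import *
need(.616,-.131,.083)
```

```text
pos [ 0.6164 -0.1327  0.1396] tool shift cm [-0.19  5.66 -0.06] dr deg [-0.2  -0.04  0.2 ] gap 0.0002449517284607769 F [ 0.  0. -0.] t 25.55
```

Call:
step_arm:
  xyz:
    - [-0.1,1,0]
    - [0,0.8,0]
    - [0,0.8,0]
    - [0,0.8,0]
    - [0,0.8,0]
    - [0,0.8,0]
  dr:
    - [0,0,0]
    - [0,0,0]
    - [0,0,0]
    - [0,0,0]
    - [0,0,0]
    - [0,0,0]
  hand: [1,1,1,1,1,1]

```text
t: 26.05
eef_pos: [0.6177, -0.1327, 0.0869]
orientation: [0.499, -0.498, 0.503, -0.5]
ft_force: [-1.5, -1.0, 5.3]
finger_gap: 0.0001
```

Run:
```python
from look import *
need(.616,-.131,.083)
```

```text
pos [ 0.6177 -0.1327  0.0869] tool shift cm [-0.17  0.39 -0.18] dr deg [-0.34 -0.11  0.24] gap 0.00011317602891254556 F [-1.5 -1.   5.3] t 26.05
```

Call:
step_arm:
  xyz:
    - [0,0.6,0]
    - [0,0.5,0]
    - [0,0.4,0]
  dr:
    - [0,0,0]
    - [0,0,0]
    - [0,0,0]
  hand: [1,1,1]

```text
t: 26.3
eef_pos: [0.6178, -0.1327, 0.0715]
orientation: [0.5, -0.498, 0.503, -0.499]
ft_force: [-4.4, 0.0, 13.1]
finger_gap: 0.0001
```

Run:
```python
from look import *
need(.616,-.131,.083)
for n in ["wrist","side","scene"]:
    p,d=bot.camera(n);c=bot.calibration(n);W=cloud(n,d,c); cv2.imwrite(f"pics/{n}14.png",p[:,:,::-1])
    m=(d>0)&(np.hypot(W[...,0]-.616,W[...,1]+.13)<.035)&(W[...,1]<-.106)&(W[...,2]<.12)&(W[...,2]>.02)
    print(n,m.sum(),np.histogram(W[m][:,2],bins=np.arange(.02,.125,.005)))
p,d=bot.camera("wrist")
a=cv2.imread("pics/scene14.png")[220:320,190:320];b=cv2.imread("pics/side14.png")[140:240,270:400]
cv2.imwrite("pics/c14.png",cv2.resize(cv2.hconcat([a,b]),(780,300),interpolation=cv2.INTER_CUBIC))
need(.616,-.131,.083)
```

```text
pos [ 0.6178 -0.1327  0.0715] tool shift cm [-0.16 -1.15 -0.17] dr deg [-0.29 -0.1   0.3 ] gap 6.348735489525837e-05 F [-4.4  0.  13.1] t 26.3
wrist 7489 (array([   0,    0,    0,    0,    0,    0,    0,    0,    0,    7, 2805,
        146,  356,  423,  471,  471,  567,  347,  781, 1115]), array([0.02 , 0.025, 0.03 , 0.035, 0.04 , 0.045, 0.05 , 0.055, 0.06 ,
       0.065, 0.07 , 0.075, 0.08 , 0.085, 0.09 , 0.095, 0.1  , 0.105,
       0.11 , 0.115, 0.12 ]))
side 89 (array([ 0,  0,  0,  0,  0,  0,  0,  0,  0,  2,  4,  4,  5, 10,  9, 16,  9,
       12,  6, 12]), array([0.02 , 0.025, 0.03 , 0.035, 0.04 , 0.045, 0.05 , 0.055, 0.06 ,
       0.065, 0.07 , 0.075, 0.08 , 0.085, 0.09 , 0.095, 0.1  , 0.105,
       0.11 , 0.115, 0.12 ]))
scene 295 (array([ 0,  0,  0,  0,  0,  0,  0,  0,  5, 30, 91, 62, 12, 17, 22, 18, 23,
       10,  0,  5]), array([0.02 , 0.025, 0.03 , 0.035, 0.04 , 0.045, 0.05 , 0.055, 0.06 ,
       0.065, 0.07 , 0.075, 0.08 , 0.085, 0.09 , 0.095, 0.1  , 0.105,
       0.11 , 0.115, 0.12 ]))
pos [ 0.6178 -0.1327  0.0722] tool shift cm [-0.16 -1.08 -0.17] dr deg [-0.28 -0.1   0.31] gap -0.000228246529229846 F [-4.3 -0.1 11.7] t 26.5
```

View pics/wrist14.png

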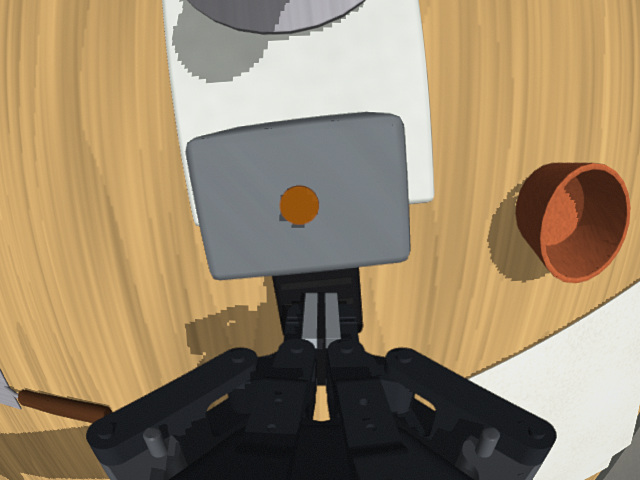

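View pics/c14.png

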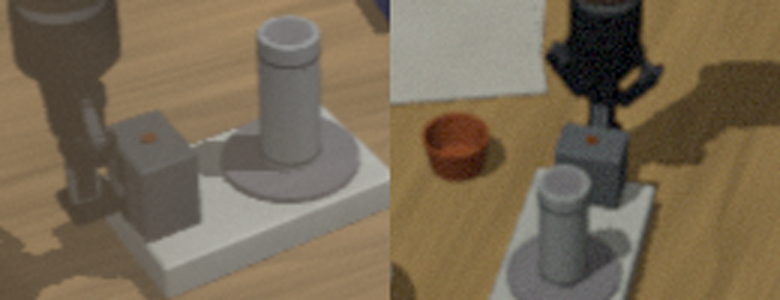

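The wrist depth puts the pad top at about 0.072 m (travel about 28 mm), past the second click. The tips sit about level with the TCP, so I need roughly 8 to 9 mm more.

Call:
step_arm:
  xyz:
    - [-0.1,0.6,-0.1]
    - [0,0.6,0]
    - [0,0.5,0]
  dr:
    - [0,0,0]
    - [0,0,0]
    - [0,0,0]
  hand: [1,1,1]

```text
t: 26.75
eef_pos: [0.618, -0.1327, 0.059]
orientation: [0.5, -0.497, 0.504, -0.499]
ft_force: [-9.8, 0.3, 44.0]
finger_gap: 0.0001
```

```bash
cat > pad.py <<'E'
from look import *
need(.616,-.131,.063)
n="wrist";p,d=bot.camera(n);c=bot.calibration(n);W=cloud(n,d,c); cv2.imwrite("pics/pad.png",p[:,:,::-1])
m=(d>0)&(np.hypot(W[...,0]-.616,W[...,1]+.13)<.03)&(W[...,1]<-.108)&(W[...,2]<.12)&(W[...,2]>.05)
h,e=np.histogram(W[m][:,2],bins=np.arange(.05,.1,.001)); print(e[np.argsort(-h)[:4]],np.sort(-h)[:4])
E
python3 pad.py
```

```text
pos [ 0.618  -0.1327  0.059 ] tool shift cm [-0.17 -0.4  -0.19] dr deg [-0.39 -0.13  0.5 ] gap 0.00011441262380397674 F [-9.8  0.3 44. ] t 26.75
[0.062 0.061 0.063 0.098] [-686 -309 -241 -168]
```

The pad is at the hard stop (0.062 m) with 44 N. I'll ease off a little.

Call:
step_arm:
  xyz:
    - [0,-0.05,0]
  dr:
    - [0,0,0]
  hand: [1]

```text
t: 26.88
eef_pos: [0.6178, -0.1327, 0.0613]
orientation: [0.5, -0.497, 0.504, -0.498]
ft_force: [-4.3, 0.6, 11.3]
finger_gap: -0.0002
```

```bash
python3 pad.py
```

```text
pos [ 0.6178 -0.1327  0.0613] tool shift cm [-0.17 -0.18 -0.18] dr deg [-0.34 -0.12  0.57] gap -0.00020794060767139545 F [-4.3  0.6 11.3] t 26.8833
[0.063 0.064 0.062 0.093] [-707 -532 -202 -134]
```

Call:
step_arm:
  xyz:
    - [0,0.2,0]
  dr:
    - [0,0,0]
  hand: [1]

```text
t: 27.02
eef_pos: [0.6178, -0.1327, 0.0609]
orientation: [0.501, -0.496, 0.505, -0.498]
ft_force: [-4.0, 1.9, 12.5]
finger_gap: 0.0002
```

```bash
python3 pad.py;python3 pad.py
python3 - <<'E'
from look import *
for i in range(12):
    bot.camera("side")
s=bot.read_state(); print(s["t"],s["eef_pos"],s["ft_force"])
look("s15","side")
look("sc15","scene")
for t in ["bowl","ramekin","spatula"]: print(t,[(np.round(r["at"],3),round(r["score"],2)) for r in bot.boxes_of("side",t)][:1],[(np.round(r["at"],3),round(r["score"],2)) for r in bot.boxes_of("scene",t)][:1])
E
python3 pad.py
```

```text
pos [ 0.6178 -0.1327  0.0609] tool shift cm [-0.17 -0.22 -0.18] dr deg [-0.33 -0.11  0.63] gap 0.00017100622551207998 F [-4.   1.9 12.5] t 27.0167
[0.062 0.063 0.061 0.092] [-637 -592 -134 -128]
pos [ 0.6178 -0.1327  0.0607] tool shift cm [-0.17 -0.23 -0.18] dr deg [-0.33 -0.11  0.63] gap 0.0002340852157774007 F [-4.7  0.4 12.7] t 27.0667
[0.063 0.062 0.061 0.093] [-614 -607 -141 -128]
27.7167 [ 0.61781919 -0.13268949  0.06072231] [-4.97154593  0.20243527 11.99169735]
side shortriser 380 0.12486682407870409 ((0.5708035826683044, 0.27621886134147644), 0.033610980957746506) 
side tallplate 180 0.1601455501060342 ((0.5947789549827576, 0.04941480979323387), 0.027144357562065125) 
side riser 780 0.040085709567204836 ((0.5729010701179504, 0.27560871839523315), 0.07858239114284515) (572.1495971679688, 275.04229736328125)
side plate 458 0.040186315288223334 ((0.6011670231819153, 0.050138793885707855), 0.07404773682355881) 
scene shortriser 281 0.12572173840495993 ((0.5730008482933044, 0.27359044551849365), 0.032635319977998734) 
scene tallplate 225 0.1608980089344663 ((0.5980066657066345, 0.04819885641336441), 0.026847146451473236) 
scene riser 688 0.040574030904568716 ((0.5731680989265442, 0.27086973190307617), 0.08095749467611313) (573.4168090820312, 272.11883544921875)
scene plate 727 0.04087922365640037 ((0.6052069664001465, 0.04197763651609421), 0.06708744168281555) 
bowl [(array([0.822, 0.126, 0.034]), 0.76)] [(array([0.789, 0.157, 0.034]), 0.86)]
ramekin [(array([ 0.777, -0.12 ,  0.024]), 0.56)] [(array([ 0.766, -0.098,  0.024]), 0.66)]
spatula [] [(array([ 0.253, -0.302,  0.003]), 0.86)]
pos [ 0.6178 -0.1327  0.0607] tool shift cm [-0.16 -0.23 -0.18] dr deg [-0.33 -0.11  0.62] gap -4.34123552711626e-05 F [-5.7 -0.8 12.4] t 28.1167
[0.062 0.063 0.061 0.093] [-628 -603 -143 -118]
```

View pics/sc15.png

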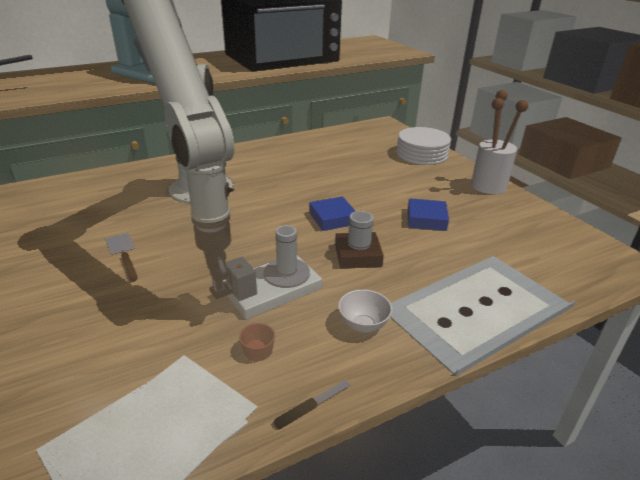

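The state is steady. The lever is held at about 37 mm travel with about 12 N. The tall tin is on the plate at (287,255) and the short tin is on the block at (360,233). Nothing else has moved, so I'm handing in.

```bash
python3 -c "
from rig import bot
print(bot.close_job()); s=bot.read_state(); print(s['t'],s['eef_pos'],s['ft_force'])"
```

```text
the job is handed in; nothing more can be done
None
the job is handed in; nothing more can be done
```

I swapped the tins, using a free spot on the bench to park the short one. I then pressed the lever to its third click with closed fingers and handed the job in while holding it there, at about 28 s of the 72 s. No verdict was reported.

**Tins:** the tall tin stands upright about 1 mm from the plate's centre, and the short tin about 2 mm from the block's centre. Lid heights were about 0.160 m and 0.125 m, as expected. The last side view put the tall tin about 3 mm off, still well within the 20 mm allowed.

**Lever:** the pad top measured 62–63 mm above the bench, so travel is about 37 mm. The push held steady at about 12 N for the last second before hand-in.

**Bystanders:** the bowl and ramekin read the same as at the start in both fixed cameras. The spatula was unchanged in the scene view; the last side view did not detect it.

**Departures from plan:**
- The push peaked at 44 N for a moment when the lever hit its hard stop, so I eased off. This was fingertip contact, but it is above the 40 N limit set for the arm and gripper body.
- The closed fingertips met the pad about level with the TCP, not 19 mm ahead as described. I went by the camera depth for the last part of the press.

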